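Close and clamp the weight case

TASK

Get the weight case ready to carry: shut its lid onto the rubber seal, hook the wire bail of the draw latch over the keeper on the lid, then push the lever down past centre until it stays flat against the case and clamps the lid tight. Feel for the hook and do not force the lid or the latch, squeeze the bail only lightly, and leave the things standing around where they are.

Things in the scene. Friction and masses are not known exactly. Their poses are not given: they have to be found in the camera images.
- case: grey metal carrying case, fixed, 140 mm deep (x), 190 mm wide (y), rim 64 mm high, black rubber seal 8 mm above that. Origin: centre of the underside, z up. The front wall, with the latch, is at x = -70 mm, facing -x; 'out' below means mm in front of it, heights are above the bench. The latch is centred on y = 0 and moves in the x-z plane. The tester's handwheels, up to 137 mm high, stand to its left.
- lid (a joint): lid angle (rad): hinged on the back rim, axis at case x = +72 mm, 72 mm high; lid 20 mm tall, 140 mm deep, starts raised at 0.5 to 0.9 and stays where it is left (stiff hinge). 0 = lid just resting on the seal (lower edge 72 mm, top 92 mm high); negative = drawn down into the seal, which pushes back about 7 N per mm of the front edge. Clamped it reads -0.015 to -0.05.
- lid_front (a point): middle of the lid's lower front edge, on its front face; axes as the case's when the lid is shut. The keeper, a 20 mm wide steel hook, sits on the lid here: a foot block, then a channel 7 mm wide and open at the top, then a 3 mm thick lip. Foot face 13 mm out, lip 20 to 23 mm out; channel floor 7.5 mm above this point, lip top 4.5 mm above the floor, foot top 12.5 mm above it. The hook is adjustable: it may be set up to 5 mm further in or out and 1.5 mm higher or lower.
- lever (a joint): latch lever angle (rad): 0 = hanging flat along the front wall (clamped), pi/2 = straight out from the case, at most 2.3. Steel plate 23 mm wide, 42 mm long from the pin, outer face 5 mm from the pin's axis, flared tab at the end. The bail is hinged on it 14 mm from its pin. Pulling the hooked bail it resists with 3 to 12 N at its end, most near 0.6 to 1.0; below about 0.2 (past centre) it pulls itself shut. Otherwise it stays where it is left.
- lever_tip (a point): end of the lever, 42 mm from its hinge pin. The pin lies along the case's y, 26 mm out and 52 mm high.
- bail (a joint): angle of the bail on the lever (rad), stiff enough to stay put: 0 = lying opposite to the lever's direction; grows as the bail folds out towards the lever's tip (pi = along the lever). Starts near 2.2, standing obliquely out and up.
- bail_bar (a point): middle of the bail's cross bar: a wire frame, rod 5 mm thick, 39 mm wide over its two legs (along case y), 40 mm from its hinge on the lever to this bar. The bar goes down into the keeper's channel, the legs pass either side of the keeper. Its ends can be pinched across the legs from above; it turns freely between the fingers. Grip it with about 10 N; while held, press it on keeper or lid with only a few N.
- test_gauge: pressure gauge lying face up, 105x68x32 mm, origin under its middle; a bystander
- ptfe_tape: flat blue reel of tape, 52 mm across, 14 mm high, origin under its centre; a bystander
- adapter_3: steel threaded adapter standing on its hexagon, 27x31x29 mm, origin under its centre; a bystander

How it is judged:
On the way, in this order (a step that is already met when the one before it is completed fails the run):
1. the lid is shut on the seal (value of joint lid below 0.03 rad), for 0.2 s.
2. the bail's bar lies in the keeper's channel, behind the lip, with the lever still open (x of bail_bar in the frame of lid_front between -0.0235 and -0.0095 m and z of bail_bar in the frame of lid_front between 0.0055 and 0.0135 m and value of joint lever above 0.7 rad), for 0.2 s.
At the end, for the whole second after the job is handed in: The lever lies flat on the case (below 0.1 rad) and stays there at rest, the bail's bar sits in the keeper's channel behind the lip, and the lid is held down into its seal (lid angle below -0.01 rad) (value of joint lever below 0.1 rad and value of joint lid below -0.01 rad and x of bail_bar in the frame of lid_front between -0.0235 and -0.0095 m and z of bail_bar in the frame of lid_front between 0.0055 and 0.0135 m and velocity of joint lever below 0.05 rad/s); the robot touches nothing.
It fails at once if the lid is pressed with over 45 N (contact force between the fingers and lid above 45 N).
It fails at once if the latch (lever and bail) is squeezed or pushed with over 60 N, both fingers added (contact force between the fingers and lever above 60 N).
It fails at once if the bail, while held in the fingers with the lever open, is pressed on the keeper or lid with over 12 N (contact force between the fingers and bail above 1 N and contact force between bail and lid above 12 N and value of joint lever above 0.85 rad).
It fails at once if a bystander is moved by over 15 mm (distance of any of test_gauge, ptfe_tape, adapter_3 from where it was at the start of the episode above 0.015 m).
It also fails if it takes over 64 s, if anything falls off the work surface, if the arm or the gripper's body presses on something with over 40 N, if the wrist force passes 120 N, or if a joint passes its speed limit or range.

ROBOT

A 7-joint arm with a two-finger parallel gripper is mounted at the origin on a cart in front of the work surface, level with it; the furniture and walls round the work are solid. World frame = base frame: x ahead of the robot, y to its left, z up, the work surface at z = 0. Lengths are in m, angles in rad, forces in N, time in s.
With the tool pointing down it reaches from about 0.4 to 0.85 m from the base axis. Payload 10.4 kg.
Tool frame: the origin (TCP) lies midway between the tips of the shut fingers; the grasp point (between the pads) lies 19 mm behind it; z points along the fingers, y is the line along which they close (so a half turn about z gives the same grasp; the last joint's range is limited). The gripper opens to 87 mm and grips with 3 to 60 N. Pads are 19 mm wide; open, the fingers measure 117 mm over their backs; the gripper's body (75 mm by 190 mm) begins 51 mm behind the grasp point.
Start: joints at [1.104, 0.332, -0.065, 1.46, 0.022, 1.35, -0.088], TCP at [0.268, -0.564, 0.189] pointing down, gripper open.
Joint ranges: [-2.6, 2.6], [-0.5, 2.12], [-1.47, 1.34], [0.16, 2.42], [-1.27, 4.41], [0.06, 2.06], [-2.6, 2.6]. Speed limits (rad/s): [2.22, 2.22, 2.79, 2.79, 3.14, 3.14, 3.14].

INTERFACE

Orientations are given as a unit quaternion [x, y, z, w].
In Python, from bench import sensors, eyes, order gives the robot as it stands.
- The arm moves only by the tool arm_command, never from a script. Its argument "steps" is a list of rows, each an object with "rot": the turn, a rotation vector about the world's x, y, z in degrees, a list of three; "slide": the shift along the world's x, y, z in m, a list of three; "grip": the opening, from 0 (shut) to 1 (fully open). A call has exactly 8 rows; each row shifts and turns the commanded pose from where the row before left it; what a row does not reach is not made up. A row lasts 1/8 s, in which the tool goes at most 62.5 mm and 10.7 degrees, less where a joint would pass 70% of its speed; a pose out of reach is approached as far as the arm can. A call with a gripper value outside its range is refused whole. The fingers move at their own pace and stop on an object; "newtons" is the grip in N (left out, the last holds). Time passes only in rows, so rows that do not move let the fingers close, or fill a call up. It gives the time, the measured TCP pose, the force, the opening and the grip force at its end, in the units of the state.
- sensors.read_state(): the state, without advancing time (a new reading comes with each control period).
- eyes.camera(name): name is "side" or "top" or "wrist"; returns a dict with "pixels" (420x560x3 uint8, red, green, blue), "intrinsics" (3x3 intrinsics, pixels), "k1" (the pictures are not rectified: a ray, as slopes to the right and down, at radius r is drawn at 1 + k1 r^2 times it, then the intrinsics apply), "pose" (4x4, takes a point from camera to world coordinates). Camera axes: x right, y down, z forward; pixel columns grow to the right and rows downward; lengths in m; the calibration is good to about 2 mm. A picture is of the moment at which its call begins. There is no depth.
- order.close_job(): hands the job in; it is judged then, once.
Trained networks look in a picture, given as the dict that the camera call returned (one of the last four; its "shot" number tells which), for a name from the list of things; names that differ only in an ending like _2 or _b are one class to them, and where a whole thing is asked for, a point or a joint stands for the part that bears it (a point fixed in the world has none). Each returns a list of dicts, best first, with "conf" (0 to 1); they miss things now and then, are a little off and sometimes report something else, mostly with a low value. They report only what shows in the picture. A call takes as long as a camera call.
- eyes.look_for(name, picture): "bbox" ([left, top, right, bottom] in pixels, round what is visible of it).
The state is a dict: "time": time; "joint_positions": joint angles; "joint_vel": joint speeds; "joint_torque": joint torques, N m; "ee_pos": TCP position; "eef_rot": TCP orientation; "ft_force": force on the tool from outside, world axes, zero at the start; "torque": the same for the moment, N m; "width": finger opening in m; "grip_force": force on a finger pad.
Only numpy, scipy, OpenCV 4.12 (cv2) and the standard library are available. Lean on these libraries where they do the work, as an engineer would, in place of code of your own. Each camera call takes 0.05 s, during which the arm holds its last target. There are 200 camera calls.

## Working session

There is one attempt and no reset: what is moved stays moved. The work goes in short steps, Python scripts to look and compute and a tool call to move; the robot and the scene stay as the last step left them, time stands still between calls to the robot, and variables do not carry over. Pictures are saved under pics/ and viewed, at most 10 in all, crops included, and the job is handed in when it is done.

Besides the shell and the picture viewer there is one more tool, called after ">>>" in YAML: its name, and indented under it one key for each argument. arm_command: Moves the arm, as the interface text tells. Its arguments: {"type":"object","properties":{"steps":{"type":"array","items":{"type":"object","properties":{"rot":{"type":"array","items":{"type":"number"}},"slide":{"type":"array","items":{"type":"number"}},"grip":{"type":"number"}}}},"newtons":{"type":"number"}},"required":["steps"]}

```bash
ls; mkdir -p pics; cat > h.py <<'E'
import numpy as np, cv2
from bench import sensors, eyes, order
from scipy.spatial.transform import Rotation as R
def shot(n,save=None):
    p=eyes.camera(n)
    if save: cv2.imwrite('pics/'+save,cv2.cvtColor(p['pixels'],cv2.COLOR_RGB2BGR))
    return p
def ray(p,u,v):
    K=np.array(p['intrinsics']);k=p['k1'];T=np.array(p['pose'])
    q=cv2.undistortPoints(np.array([[[u,v]]],float),K,np.array([k,0,0,0.]))[0,0]
    return T[:3,3],T[:3,:3]@np.array([q[0],q[1],1])
def proj(p,X):
    K=np.array(p['intrinsics']);T=np.linalg.inv(np.array(p['pose']))
    return cv2.projectPoints(np.array(X,float).reshape(-1,3),cv2.Rodrigues(T[:3,:3])[0],T[:3,3],K,np.array([p['k1'],0,0,0.]))[0].reshape(-1,2)
def atz(p,u,v,z):
    o,d=ray(p,u,v);return o+d*(z-o[2])/d[2]
def tri(obs):
    A=np.zeros((3,3));b=np.zeros(3)
    for p,u,v in obs:
        o,d=ray(p,u,v);d=d/np.linalg.norm(d);M=np.eye(3)-np.outer(d,d);A+=M;b+=M@o
    return np.linalg.solve(A,b)
E
python3 - <<'E'
from h import *
np.set_printoptions(precision=4,suppress=True)
for n in ['top','side','wrist']:
    p=shot(n,n+'0.png');print(n,p['k1'],p['intrinsics'],p['pose'])
    for t in ['case','lid','lid_front','lever','lever_tip','bail','bail_bar','test_gauge','ptfe_tape','adapter_3']:
        print(t,[(np.round(d['bbox']),round(d['conf'],2)) for d in eyes.look_for(t,p)[:2]])
print(sensors.read_state())
E
```

```text
pics
top -0.05261568421724223 [[391.5615   0.     279.1426]
 [  0.     391.5615 208.4325]
 [  0.       0.       1.    ]] [[-0.0046 -0.9982  0.0592  0.4946]
 [-1.      0.0048  0.0042 -0.2278]
 [-0.0045 -0.0591 -0.9982  1.1428]
 [ 0.      0.      0.      1.    ]]
case [(array([276., 156., 362., 239.]), 0.55)]
lid [(array([280., 154., 356., 217.]), 0.9)]
lid_front [(array([278., 153., 359., 222.]), 0.87)]
lever [(array([297., 224., 310., 243.]), 0.54)]
lever_tip [(array([295., 222., 311., 239.]), 0.53)]
bail []
bail_bar []
test_gauge [(array([376., 197., 401., 233.]), 0.65)]
ptfe_tape [(array([223., 245., 243., 263.]), 0.76)]
adapter_3 []
side -0.08612125621521029 [[400.7769   0.     284.6541]
 [  0.     400.7769 208.0259]
 [  0.       0.       1.    ]] [[-0.8367 -0.2938  0.4622  0.066 ]
 [-0.5472  0.4155 -0.7266  0.5879]
 [ 0.0214 -0.8608 -0.5084  0.6225]
 [ 0.      0.      0.      1.    ]]
case [(array([258., 154., 337., 226.]), 0.86)]
lid [(array([258., 155., 338., 184.]), 0.87)]
lid_front [(array([259., 157., 338., 183.]), 0.94)]
lever [(array([315., 202., 336., 215.]), 0.71)]
lever
[... 426 characters left out ...]
0.2478 -0.9688  0.3843]
 [ 0.      0.      0.      1.    ]]
case []
lid []
lid_front []
lever []
lever_tip []
bail []
bail_bar []
test_gauge []
ptfe_tape []
adapter_3 []
{'time': 1.65, 'joint_positions': array([ 1.1044,  0.3322, -0.0647,  1.4601,  0.0216,  1.3499, -0.0885]), 'joint_vel': array([ 0.0001,  0.0007, -0.0002, -0.0005, -0.002 ,  0.0005,  0.0008]), 'joint_torque': array([ -0.0003, -62.3036,   0.0243, -39.0121,  -0.0612,   0.0316,
        -0.    ]), 'ee_pos': array([ 0.2684, -0.5645,  0.1892]), 'eef_rot': array([0.9755, 0.2201, 0.    , 0.0001]), 'ft_force': array([-0.0772, -0.5217,  0.6713]), 'torque': array([0.005 , 0.0151, 0.0319]), 'grip_force': 0.0, 'width': 0.08698794310881139}
```

```bash
python3 - <<'E'
import cv2,numpy as np
a=cv2.imread('pics/top0.png')[140:270,210:410];b=cv2.imread('pics/side0.png')[130:320,230:390]
cv2.imwrite('pics/c1.png',cv2.resize(a,None,fx=4,fy=4,interpolation=cv2.INTER_CUBIC))
cv2.imwrite('pics/c2.png',cv2.resize(b[:130],None,fx=4.5,fy=4.5,interpolation=cv2.INTER_CUBIC))
E
```

```text
(no output)
```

View pics/c1.png

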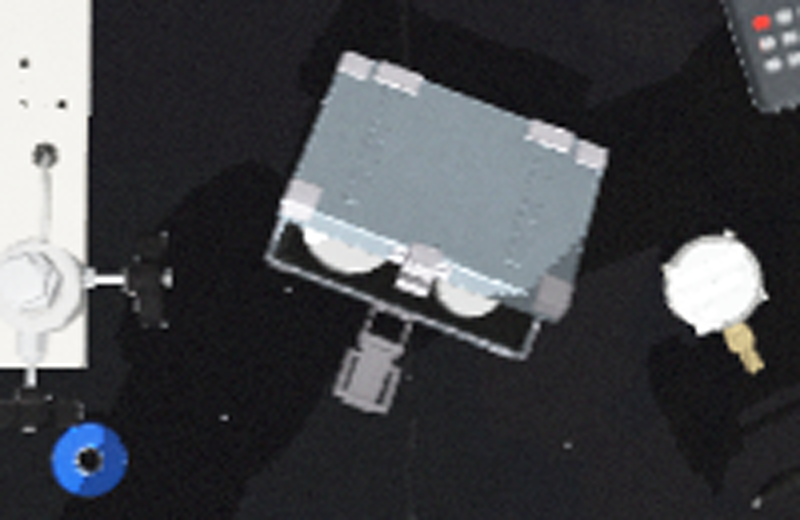

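View pics/c2.png

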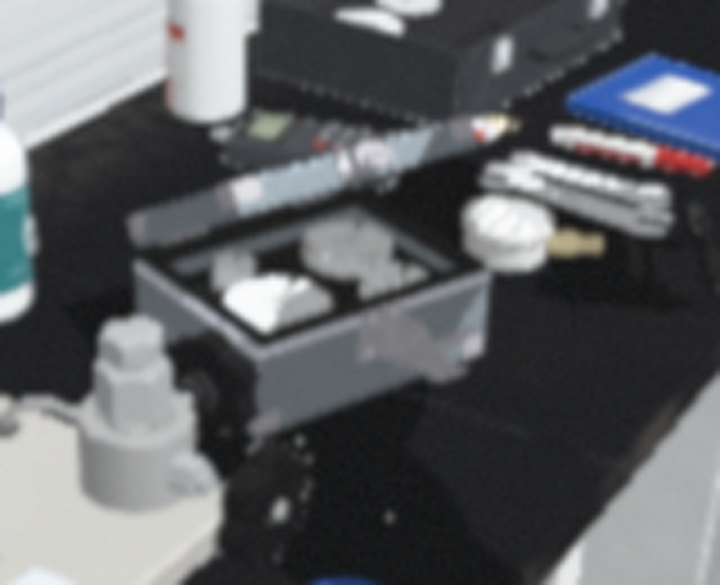

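```bash
cat > fit.py <<'E'
from h import *
from scipy.optimize import least_squares
np.set_printoptions(precision=4,suppress=True)
t=shot('top');s=shot('side')
T=lambda u,v:(u/4+210-.375,v/4+140-.375)
S=lambda u,v:(u/4.5+230-.4,v/4.5+130-.4)
def lidp(x,y,z,th):
    dx,dz=x-.072,z-.072
    c,q=np.cos(th),np.sin(th); return [.072+c*dx+q*dz,y,.072-q*dx+c*dz]
def W(P,X): 
    c,q=np.cos(P[2]),np.sin(P[2]);return [P[0]+c*X[0]-q*X[1],P[1]+q*X[0]+c*X[1],X[2]]
obs=[(t,T(268,262),lambda th:[-.07,.095,.064]),(t,T(522,356),lambda th:[-.07,-.095,.064]),
(s,S(258,352),lambda th:[-.07,.095,.064]),(s,S(488,277),lambda th:[-.07,-.095,.064]),(s,S(135,262),lambda th:[.07,.095,.064]),
(t,T(345,52),lambda th:lidp(.07,.095,.092,th)),(t,T(607,150),lambda th:lidp(.07,-.095,.092,th)),
(t,T(283,203),lambda th:lidp(-.07,.095,.092,th)),(t,T(565,318),lambda th:lidp(-.07,-.095,.072,th))]
f=lambda P:np.concatenate([proj(c,W(P,X(P[3])))[0]-np.array(o) for c,o,X in obs])
r=least_squares(f,[.5,-.3,-.35,.7],loss='soft_l1')
print(r.x);print(f(r.x).reshape(-1,2))
P=r.x
th=P[3]
print('lidfront',W(P,lidp(-.07,0,.072,th)),'lid top front',W(P,lidp(-.07,0,.092,th)))
print('pin',W(P,[-.096,0,.052]))
E
python3 fit.py
```

```text
[ 0.5999 -0.3291 -0.3602  0.5848]
[[-0.3173 -0.0709]
 [ 0.8565  0.3881]
 [ 0.5337  0.0156]
 [ 0.3988 -1.4058]
 [-0.0278  0.2742]
 [-0.2728 -0.2687]
 [-0.0493 -0.5959]
 [ 0.2755 -1.0511]
 [-1.5259  0.9252]]
lidfront [np.float64(0.556525533231115), np.float64(-0.31271995971753375), np.float64(0.15039447764246694)] lid top front [np.float64(0.566858300769895), np.float64(-0.31661201587843946), np.float64(0.16707038283018882)]
pin [np.float64(0.5101081546570803), np.float64(-0.295235869073461), 0.052]
```

>>> arm_command:
  steps:
    - {"slide":[0.039,0.03,0.004],"rot":[0,0,-6],"grip":0}
    - {"slide":[0.039,0.03,0.004],"rot":[0,0,-6],"grip":0}
    - {"slide":[0.039,0.03,0.002],"rot":[0,0,-6],"grip":0}
    - {"slide":[0.039,0.03,0],"rot":[0,0,-6],"grip":0}
    - {"slide":[0.039,0.03,0],"rot":[0,0,-6],"grip":0}
    - {"slide":[0.039,0.03,0],"rot":[0,0,-6],"grip":0}
    - {"slide":[0.039,0.03,0],"rot":[0,0,-5],"grip":0}
    - {"slide":[0.039,0.032,0],"rot":[0,0,-5],"grip":0}
  newtons: 10

```text
time: 2.75
ee_pos: [0.5815, -0.3217, 0.1993]
eef_rot: [0.984, -0.18, 0.0, 0.0]
ft_force: [-0.0, -1.4, -0.4]
width: 0.015
grip_force: 0.0
```

>>> arm_command:
  steps:
    - {"slide":[0,0,-0.025],"grip":0}
    - {"slide":[-0.0028,0.001,-0.016],"grip":0}
    - {"slide":[-0.0066,0.0025,-0.01],"grip":0}
    - {"slide":[-0.0066,0.0025,-0.01],"grip":0}
    - {"slide":[-0.0056,0.0021,-0.011],"grip":0}
    - {"slide":[-0.0047,0.0018,-0.011],"grip":0}
    - {"slide":[-0.0037,0.0014,-0.01],"grip":0}
    - {"slide":[0,0,0],"grip":0}

```text
schema error: expected keys rot, slide, grip
```

>>> arm_command:
  steps:
    - {"slide":[0,0,-0.025],"rot":[0,0,0],"grip":0}
    - {"slide":[-0.0028,0.001,-0.016],"rot":[0,0,0],"grip":0}
    - {"slide":[-0.0066,0.0025,-0.01],"rot":[0,0,0],"grip":0}
    - {"slide":[-0.0066,0.0025,-0.01],"rot":[0,0,0],"grip":0}
    - {"slide":[-0.0056,0.0021,-0.011],"rot":[0,0,0],"grip":0}
    - {"slide":[-0.0047,0.0018,-0.011],"rot":[0,0,0],"grip":0}
    - {"slide":[-0.0037,0.0014,-0.01],"rot":[0,0,0],"grip":0}
    - {"slide":[0,0,0],"rot":[0,0,0],"grip":0}

```text
time: 3.75
ee_pos: [0.5497, -0.3108, 0.1051]
eef_rot: [0.984, -0.179, -0.001, -0.0]
ft_force: [-0.1, 0.2, 0.3]
width: 0.0002
grip_force: 0.0
```

```bash
python3 - <<'E'
from h import *
p=shot('wrist','w1.png');q=shot('side')
a=cv2.cvtColor(q['pixels'],cv2.COLOR_RGB2BGR)[130:250,230:390]
b=cv2.imread('pics/w1.png')
a=cv2.resize(a,(560,420),interpolation=cv2.INTER_CUBIC)
cv2.imwrite('pics/c3.png',cv2.resize(np.hstack([b,a]),(800,300)))
E
```

```text
(no output)
```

View pics/c3.png

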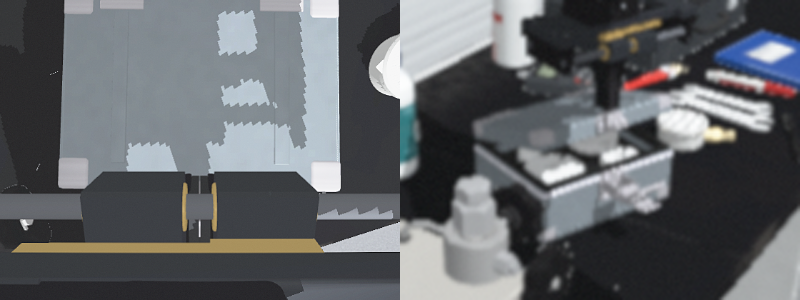

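```bash
cat > m.py <<'E'
from h import *
P=[0.5999,-0.3291,-0.3602]
def lidp(x,y,z,th):
    dx,dz=x-.072,z-.072
    c,q=np.cos(th),np.sin(th); return [.072+c*dx+q*dz,y,.072-q*dx+c*dz]
def W(X):
    c,q=np.cos(P[2]),np.sin(P[2]);return [P[0]+c*X[0]-q*X[1],P[1]+q*X[0]+c*X[1],X[2]]
def C(w):
    c,q=np.cos(P[2]),np.sin(P[2]);d=np.array(w)-[P[0],P[1],0];return np.array([c*d[0]+q*d[1],-q*d[0]+c*d[1],d[2]])
E
python3 - <<'E'
from m import *
np.set_printoptions(precision=4,suppress=True)
p=shot('wrist')
print('tcp',C(sensors.read_state()['ee_pos']))
for th in [0,.1,.2,.3,.4]: print(th,proj(p,[W(lidp(-.07,.095,.092,th)),W(lidp(-.07,-.095,.092,th)),W(lidp(.07,.095,.092,th))]).round().tolist())
E
```

```text
tcp [-0.0523 -0.0006  0.1064]
0 [[118.0, 261.0], [439.0, 262.0], [90.0, 0.0]]
0.1 [[107.0, 266.0], [449.0, 267.0], [89.0, -4.0]]
0.2 [[95.0, 269.0], [462.0, 270.0], [89.0, -9.0]]
0.3 [[80.0, 270.0], [476.0, 270.0], [89.0, -13.0]]
0.4 [[64.0, 267.0], [493.0, 267.0], [89.0, -17.0]]
```

```bash
python3 - <<'E'
from m import *
q=shot('side');t=shot('top')
a=cv2.cvtColor(q['pixels'],cv2.COLOR_RGB2BGR)[150:220,250:350]
cv2.imwrite('pics/c4.png',cv2.resize(a,(800,560),interpolation=cv2.INTER_CUBIC))
f=lambda X:((proj(q,[W(X)])[0]-[250,150])*8).round().tolist()
print('tcp',((proj(q,[sensors.read_state()['ee_pos']])[0]-[250,150])*8).round())
for th in [0,.1,.2,.3,.4]: print(th,[f(lidp(-.07,y,z,th)) for y in(.095,-.095) for z in (.072,.092)])
print([f([-.07,y,.064]) for y in (.095,-.095)])
E
```

```text
tcp [489. 262.]
0 [[300.0, 443.0], [302.0, 392.0], [710.0, 299.0], [714.0, 251.0]]
0.1 [[300.0, 406.0], [298.0, 352.0], [712.0, 264.0], [713.0, 214.0]]
0.2 [[298.0, 367.0], [292.0, 311.0], [711.0, 228.0], [708.0, 176.0]]
0.3 [[292.0, 327.0], [283.0, 270.0], [708.0, 191.0], [701.0, 138.0]]
0.4 [[285.0, 286.0], [272.0, 228.0], [702.0, 154.0], [692.0, 100.0]]
[[300.0, 463.0], [708.0, 318.0]]
```

View pics/c4.png

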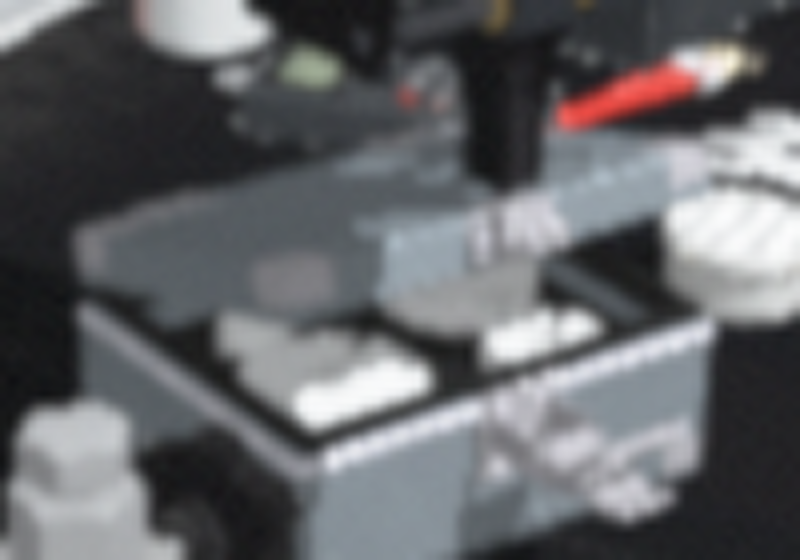

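>>> arm_command:
  steps:
    - {"slide":[-0.0005,0.0002,-0.002],"rot":[0,0,0],"grip":0}
    - {"slide":[-0.0005,0.0002,-0.002],"rot":[0,0,0],"grip":0}
    - {"slide":[-0.0005,0.0002,-0.002],"rot":[0,0,0],"grip":0}
    - {"slide":[0,0,-0.002],"rot":[0,0,0],"grip":0}
    - {"slide":[0,0,-0.002],"rot":[0,0,0],"grip":0}
    - {"slide":[0,0,-0.002],"rot":[0,0,0],"grip":0}
    - {"slide":[0,0,-0.002],"rot":[0,0,0],"grip":0}
    - {"slide":[0,0,-0.002],"rot":[0,0,0],"grip":0}

```text
time: 5.0
ee_pos: [0.5489, -0.3106, 0.09]
eef_rot: [0.984, -0.179, -0.0, 0.0]
ft_force: [-0.2, -0.1, 0.8]
width: 0.0007
grip_force: 0.3
```

```bash
python3 - <<'E'
from m import *
p=shot('wrist','w2.png');q=shot('side','s2.png');t=shot('top','t2.png')
a=cv2.imread('pics/w2.png')
b=cv2.resize(cv2.imread('pics/s2.png')[150:220,250:350],(400,280),interpolation=cv2.INTER_CUBIC)
c=cv2.resize(cv2.imread('pics/t2.png')[150:250,255:375],(336,280),interpolation=cv2.INTER_CUBIC)
a2=cv2.resize(a[200:420],(736,289))
cv2.imwrite('pics/c5.png',np.vstack([a2,np.hstack([b,c])]))
e=sensors.read_state()['ee_pos'];print(e,proj(p,[e])[0],(proj(p,[e])[0]-[0,200])*1.314,(proj(q,[e])[0]-[250,150])*4,(proj(t,[e])[0]-[255,150])*2.8)
E
```

```text
[ 0.54883052 -0.31051723  0.08999407] [279.40084333 241.39318614] [367.13270813  54.39064659] [245.15227457 152.79086958] [158.24311253 171.65802307]
```

View pics/c5.png

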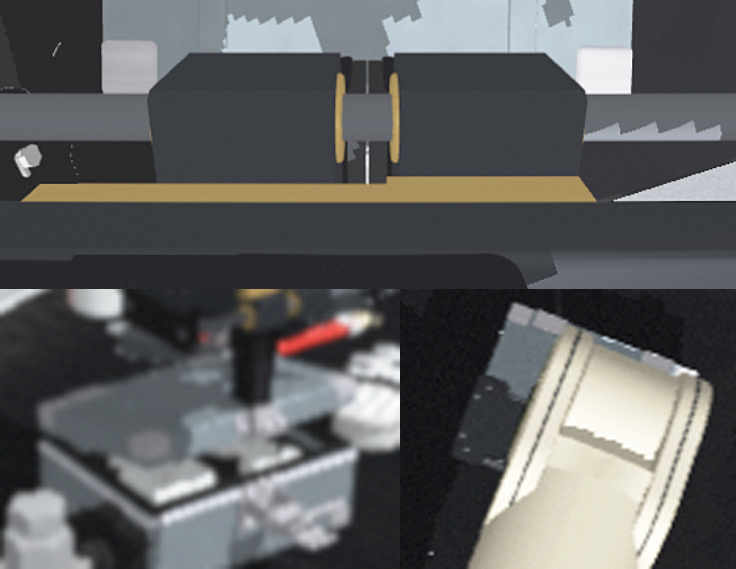

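>>> arm_command:
  steps:
    - {"slide":[-0.0005,0.0002,-0.002],"rot":[0,0,0],"grip":0}
    - {"slide":[-0.0005,0.0002,-0.002],"rot":[0,0,0],"grip":0}
    - {"slide":[-0.0005,0.0002,-0.002],"rot":[0,0,0],"grip":0}
    - {"slide":[0,0,-0.002],"rot":[0,0,0],"grip":0}
    - {"slide":[0,0,-0.002],"rot":[0,0,0],"grip":0}
    - {"slide":[0,0,0],"rot":[0,0,0],"grip":0}
    - {"slide":[0,0,0],"rot":[0,0,0],"grip":0}
    - {"slide":[0,0,0],"rot":[0,0,0],"grip":0}

```text
time: 6.15
ee_pos: [0.5474, -0.31, 0.0802]
eef_rot: [0.984, -0.179, 0.0, 0.0]
ft_force: [-0.1, -0.2, 0.5]
width: 0.0006
grip_force: 0.0
```

```bash
python3 - <<'E'
from m import *
p=shot('wrist','w3.png');q=shot('side','s3.png')
for n in ('lid','lid_front','case'):
  for c,k in ((p,'w'),(q,'s')): print(n,k,[(np.round(d['bbox']),round(d['conf'],2)) for d in eyes.look_for(n,c)[:1]])
for th in [0,.1,.2,.3]: print(th,proj(p,[W(lidp(-.07,.095,.092,th)),W(lidp(-.07,-.095,.092,th))]).round().tolist(),proj(q,[W(lidp(x,y,z,th)) for x,y,z in((-.07,.095,.072),(-.07,-.095,.092),(.07,.095,.092),(.07,-.095,.092))]).round().tolist())
E
```

```text
lid w [(array([ 63.,   2., 502., 325.]), 0.62)]
lid s [(array([258., 165., 340., 198.]), 0.83)]
lid_front w [(array([ 68.,   1., 502., 321.]), 0.77)]
lid_front s [(array([259., 165., 337., 198.]), 0.76)]
case w []
case s [(array([258., 166., 337., 228.]), 0.56)]
0 [[97.0, 274.0], [459.0, 274.0]] [[288.0, 205.0], [339.0, 181.0], [259.0, 180.0], [309.0, 165.0]]
0.1 [[83.0, 281.0], [473.0, 281.0]] [[288.0, 201.0], [339.0, 177.0], [259.0, 179.0], [309.0, 165.0]]
0.2 [[66.0, 285.0], [490.0, 286.0]] [[287.0, 196.0], [339.0, 172.0], [259.0, 179.0], [309.0, 164.0]]
0.3 [[47.0, 287.0], [509.0, 288.0]] [[287.0, 191.0], [338.0, 167.0], [258.0, 179.0], [308.0, 164.0]]
```

```bash
python3 - <<'E'
import cv2,numpy as np
w=cv2.imread('pics/w3.png');s=cv2.imread('pics/s3.png')
cv2.imwrite('pics/c6.png',np.vstack([cv2.resize(w[200:340],(800,200)),cv2.resize(s[155:215,250:350],(640,384),interpolation=cv2.INTER_CUBIC)[:, :].copy() if 0 else cv2.copyMakeBorder(cv2.resize(s[155:215,250:350],(640,384),interpolation=cv2.INTER_CUBIC),0,0,0,160,0)]))
E
```

```text
(no output)
```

View pics/c6.png

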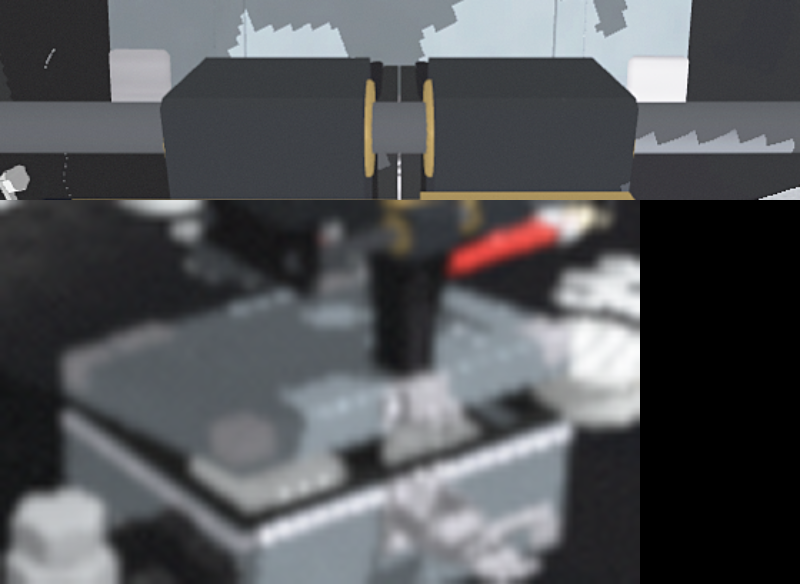

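>>> arm_command:
  steps:
    - {"slide":[0,0,-0.0015],"rot":[0,0,0],"grip":0}
    - {"slide":[0,0,-0.0015],"rot":[0,0,0],"grip":0}
    - {"slide":[0,0,-0.0015],"rot":[0,0,0],"grip":0}
    - {"slide":[0,0,-0.0015],"rot":[0,0,0],"grip":0}
    - {"slide":[0,0,-0.0015],"rot":[0,0,0],"grip":0}
    - {"slide":[0,0,-0.0015],"rot":[0,0,0],"grip":0}
    - {"slide":[0,0,-0.001],"rot":[0,0,0],"grip":0}
    - {"slide":[0,0,0],"rot":[0,0,0],"grip":0}

```text
time: 7.55
ee_pos: [0.5474, -0.31, 0.07]
eef_rot: [0.984, -0.179, -0.0, 0.0]
ft_force: [1.0, 0.1, -0.2]
width: 0.0006
grip_force: 0.0
```

```bash
python3 - <<'E'
from m import *
p=shot('wrist','w4.png');q=shot('side','s4.png')
for n in ('lid','lid_front'):
  for c,k in ((q,'s'),): print(n,k,[(np.round(d['bbox'],1),round(d['conf'],2)) for d in eyes.look_for(n,c)[:1]])
# lid left/right edges in wrist rows
g=cv2.cvtColor(p['pixels'],cv2.COLOR_RGB2GRAY).astype(int)
for r in (150,200,245): print(r,np.where(abs(np.diff(g[r]))>40)[0])
for th in [0,.1,.2,.3]: 
  a=proj(p,[W(lidp(x,y,.092,th)) for y in (.095,-.095) for x in np.linspace(-.07,.07,60)])
  print(th,[[round(float(np.interp(r,a[k:k+60,1][::-1],a[k:k+60,0][::-1]))) for k in (0,60)] for r in (150,200,245)])
E
```

```text
lid s [(array([255.9, 165.4, 340.1, 203.8]), 0.81)]
lid_front s [(array([258.8, 168.3, 340.3, 203.4]), 0.84)]
150 [ 66  67 360 374 375 450 493]
200 [ 71 330 340 353 367 381 416 418 440 487]
245 [ 23  26  74 267 290 419 420 482]
0 [[70, 487], [76, 480], [82, 474]]
0.1 [[60, 497], [64, 492], [68, 488]]
0.2 [[49, 508], [50, 506], [52, 505]]
0.3 [[36, 520], [35, 522], [33, 523]]
```

>>> arm_command:
  steps:
    - {"slide":[0,0,-0.0015],"rot":[0,0,0],"grip":0}
    - {"slide":[0,0,-0.0015],"rot":[0,0,0],"grip":0}
    - {"slide":[0,0,-0.001],"rot":[0,0,0],"grip":0}
    - {"slide":[0,0,-0.001],"rot":[0,0,0],"grip":0}
    - {"slide":[0,0,-0.001],"rot":[0,0,0],"grip":0}
    - {"slide":[0,0,0],"rot":[0,0,0],"grip":0}
    - {"slide":[0,0,0],"rot":[0,0,0],"grip":0}
    - {"slide":[0,0,0],"rot":[0,0,0],"grip":0}

```text
time: 8.75
ee_pos: [0.5474, -0.31, 0.0642]
eef_rot: [0.984, -0.179, 0.0, 0.0]
ft_force: [0.1, -0.9, 0.4]
width: 0.0007
grip_force: 0.0
```

```bash
cat > lidw.py <<'E'
from m import *
def lidth(p):
  g=cv2.cvtColor(p['pixels'],cv2.COLOR_RGB2GRAY).astype(int)
  for r in (150,200,245): print(r,np.where(abs(np.diff(g[r]))>40)[0])
  for th in [-.05,0,.1]:
    a=proj(p,[W(lidp(x,y,.092,th)) for y in (.095,-.095) for x in np.linspace(-.07,.07,60)])
    print(th,[[round(float(np.interp(r,a[k:k+60,1][::-1],a[k:k+60,0][::-1]))) for k in (0,60)] for r in (150,200,245)])
E
python3 - <<'E'
from lidw import *
lidth(shot('wrist'))
E
```

```text
150 [ 63 453 496]
200 [ 69 443 489]
245 [ 19  21  22  73  74 267 290 419 420 483]
-0.05 [[67, 489], [75, 481], [83, 474]]
0 [[62, 494], [69, 487], [76, 481]]
0.1 [[52, 504], [56, 500], [60, 496]]
```

>>> arm_command:
  steps:
    - {"slide":[0,0,-0.001],"rot":[0,0,0],"grip":0}
    - {"slide":[0,0,-0.001],"rot":[0,0,0],"grip":0}
    - {"slide":[0,0,-0.001],"rot":[0,0,0],"grip":0}
    - {"slide":[0,0,0],"rot":[0,0,0],"grip":0}
    - {"slide":[0,0,0],"rot":[0,0,0],"grip":0}
    - {"slide":[0,0,0],"rot":[0,0,0],"grip":0}
    - {"slide":[0,0,0],"rot":[0,0,0],"grip":0}
    - {"slide":[0,0,0],"rot":[0,0,0],"grip":0}

```text
time: 9.8
ee_pos: [0.5474, -0.31, 0.0612]
eef_rot: [0.984, -0.179, 0.0, 0.0]
ft_force: [1.0, -0.0, -0.4]
width: 0.0003
grip_force: 0.0
```

```bash
python3 - <<'E'
from lidw import *
print(sensors.read_state()['joint_positions']);lidth(shot('wrist'))
E
```

```text
[ 0.55858783  0.44084684 -0.14884355  1.59155157  0.07068426  1.11434734
 -1.53725088]
150 [ 61  62 454 498]
200 [ 68 444 490 491]
245 [ 17  18  20  73  74 267 290 419 420 483 484]
-0.05 [[63, 493], [72, 485], [79, 477]]
0 [[59, 498], [66, 491], [72, 485]]
0.1 [[48, 509], [52, 504], [56, 500]]
```

>>> arm_command:
  steps:
    - {"slide":[0,0,-0.001],"rot":[0,0,0],"grip":0}
    - {"slide":[0,0,0],"rot":[0,0,0],"grip":0}
    - {"slide":[0,0,-0.001],"rot":[0,0,0],"grip":0}
    - {"slide":[0,0,0],"rot":[0,0,0],"grip":0}
    - {"slide":[0,0,0],"rot":[0,0,0],"grip":0}
    - {"slide":[0,0,0],"rot":[0,0,0],"grip":0}
    - {"slide":[0,0,0],"rot":[0,0,0],"grip":0}
    - {"slide":[0,0,0],"rot":[0,0,0],"grip":0}

```text
time: 10.85
ee_pos: [0.5474, -0.31, 0.0593]
eef_rot: [0.984, -0.179, 0.0, 0.0]
ft_force: [-1.9, 1.4, 5.6]
width: 0.0004
grip_force: 2.6
```

```bash
python3 - <<'E'
from lidw import *
lidth(shot('wrist'));q=shot('side','s5.png')
for n in ('lid','lid_front'):print([(np.round(d['bbox'],1),round(d['conf'],2)) for d in eyes.look_for(n,q)[:1]])
cv2.imwrite('pics/c7.png',cv2.resize(cv2.imread('pics/s5.png')[155:225,250:350],(800,560),interpolation=cv2.INTER_CUBIC))
E
```

```text
150 [ 60 456 499 500]
200 [ 66  67 446 491 492]
245 [ 16  17  19  72  73 267 290 419 420 484 485]
-0.05 [[61, 496], [69, 487], [77, 479]]
0 [[56, 501], [63, 493], [69, 487]]
0.1 [[45, 511], [49, 507], [54, 503]]
[(array([258.6, 170.7, 340.1, 205.2]), 0.93)]
[(array([257. , 169.1, 341.5, 205.3]), 0.6)]
```

View pics/c7.png

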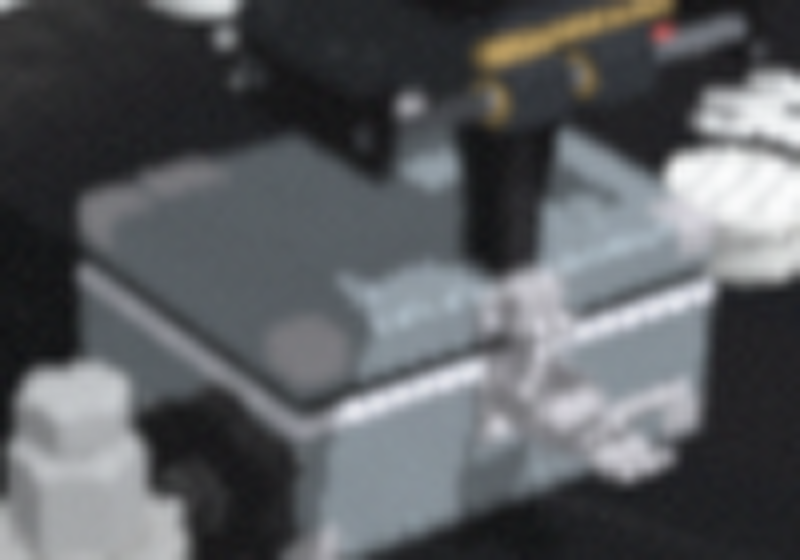

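```bash
python3 - <<'E'
from m import *
q=shot('side');e=sensors.read_state()['ee_pos'];print(C(e))
for z in (.059,.075,.092,.11,.13,.15): print(z,[((proj(q,[W([x,0,z])])[0]-[250,155])*8).round().tolist() for x in (-.065,-.055,-.045)])
print([C(atz(q,250+u/8,155+v/8,.092)).round(4) for u,v in ((470,262),(505,270),(540,262))])
E
```

```text
[-0.05589433 -0.00060611  0.05932475]
0.059 [[503.0, 354.0], [485.0, 342.0], [468.0, 331.0]]
0.075 [[506.0, 315.0], [488.0, 304.0], [470.0, 293.0]]
0.092 [[508.0, 273.0], [490.0, 262.0], [473.0, 251.0]]
0.11 [[511.0, 227.0], [493.0, 217.0], [475.0, 206.0]]
0.13 [[515.0, 176.0], [496.0, 166.0], [478.0, 156.0]]
0.15 [[518.0, 124.0], [500.0, 114.0], [481.0, 104.0]]
[array([-0.0511,  0.0062,  0.092 ]), array([-0.0628, -0.0003,  0.092 ]), array([-0.065 , -0.0147,  0.092 ])]
```

>>> arm_command:
  steps:
    - {"slide":[0,0,0.005],"rot":[0,0,0],"grip":0}
    - {"slide":[0,0,0.005],"rot":[0,0,0],"grip":0}
    - {"slide":[0,0,0.02],"rot":[0,0,0],"grip":0}
    - {"slide":[0,0,0.03],"rot":[0,0,0],"grip":0}
    - {"slide":[0,0,0.04],"rot":[0,0,0],"grip":0}
    - {"slide":[0,0,0],"rot":[0,0,0],"grip":0}
    - {"slide":[0,0,0],"rot":[0,0,0],"grip":0}
    - {"slide":[0,0,0],"rot":[0,0,0],"grip":0}

```text
time: 12.1
ee_pos: [0.5469, -0.3097, 0.1584]
eef_rot: [0.984, -0.179, -0.001, -0.0]
ft_force: [-0.3, 0.1, -0.4]
width: 0.0006
grip_force: 0.0
```

```bash
python3 - <<'E'
from lidw import *
p=shot('wrist','w6.png');q=shot('side','s6.png');t=shot('top','t6.png')
for n in ('lid','lever','lever_tip','bail','bail_bar'):
  for c,k in ((p,'w'),(q,'s')): print(n,k,[(np.round(d['bbox'],1),round(d['conf'],2)) for d in eyes.look_for(n,c)[:1]])
e=sensors.read_state()['ee_pos'];print(C(e),(proj(q,[e])[0]-[250,100])*5,proj(p,[e])[0])
b=cv2.resize(cv2.imread('pics/s6.png')[100:220,250:350],(500,600),interpolation=cv2.INTER_CUBIC)
w=cv2.imread('pics/w6.png')[200:420,130:430]
b[:, :]=b
o=np.zeros((600,800,3),np.uint8);o[:,:500]=b;o[:220,500:]=w
cv2.imwrite('pics/c8.png',o)
E
```

```text
lid w [(array([132.6,  11.3, 431.8, 253.5]), 0.88)]
lid s [(array([257.4, 165.5, 340.3, 203.9]), 0.65)]
lever w []
lever s []
lever_tip w [(array([262.4, 240. , 293.9, 268.5]), 0.61)]
lever_tip s []
bail w [(array([265. , 240.3, 294.5, 267. ]), 0.42)]
bail s []
bail_bar w []
bail_bar s []
[-0.05588297 -0.00060731  0.15918087] [314.98364512 331.67369717] [279.55447103 240.78390302]
```

View pics/c8.png

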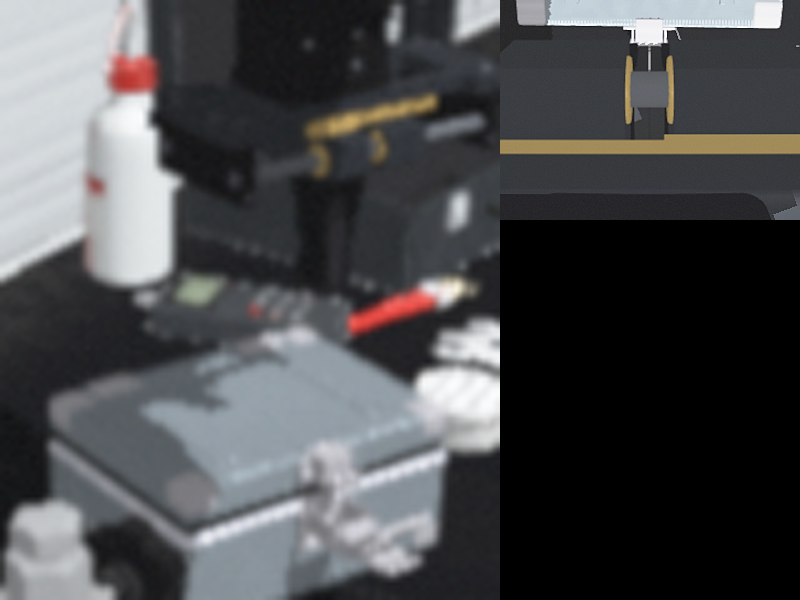

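>>> arm_command:
  steps:
    - {"slide":[0,0,0.03],"rot":[0,0,0],"grip":1}
    - {"slide":[-0.025,0.0094,0.015],"rot":[0,0,0],"grip":1}
    - {"slide":[-0.025,0.0094,0.015],"rot":[0,0,0],"grip":1}
    - {"slide":[-0.025,0.0094,0],"rot":[0,0,0],"grip":1}
    - {"slide":[-0.025,0.0094,0],"rot":[0,0,0],"grip":1}
    - {"slide":[-0.025,0.0094,0],"rot":[0,0,0],"grip":1}
    - {"slide":[0,0,0],"rot":[0,0,0],"grip":1}
    - {"slide":[0,0,0],"rot":[0,0,0],"grip":1}

```text
time: 13.75
ee_pos: [0.4229, -0.2631, 0.2194]
eef_rot: [0.984, -0.179, 0.0, 0.0]
ft_force: [0.5, 0.6, -0.1]
width: 0.0727
grip_force: 0.0
```

```bash
python3 - <<'E'
from lidw import *
import pickle
p=shot('wrist','w7.png');q=shot('side','s7.png')
pickle.dump((p,q),open('v7.pkl','wb'))
for n in ('lid','lever','lever_tip','bail','bail_bar'):
  for c,k in ((p,'w'),(q,'s')): print(n,k,[(np.round(d['bbox'],1),round(d['conf'],2)) for d in eyes.look_for(n,c)[:1]])
e=sensors.read_state()['ee_pos'];print(C(e),proj(q,[e])[0])
print(proj(p,[W([-.07,.095,.092]),W([-.07,-.095,.092]),W([-.07,0,.092]),W([-.096,0,.052])]))
o=np.zeros((560,800,3),np.uint8);o[:, :560]=cv2.resize(cv2.imread('pics/w7.png')[0:280,140:420],(560,560),interpolation=cv2.INTER_CUBIC)
o[:320,560:]=cv2.resize(cv2.imread('pics/s7.png')[80:240,220:340],(240,320)); cv2.imwrite('pics/c9.png',o)
E
```

```text
lid w [(array([157.9,   3.2, 402.4,  76.8]), 0.9)]
lid s [(array([258.1, 163.5, 342.9, 206.6]), 0.82)]
lever w [(array([257. ,  79.2, 297.6, 135.5]), 0.92)]
lever s [(array([316.2, 203.3, 329.6, 217. ]), 0.63)]
lever_tip w [(array([256.5,  80.3, 301.1, 136.2]), 0.83)]
lever_tip s [(array([318.4, 204.7, 332.5, 216.3]), 0.61)]
bail w [(array([255.2,  98. , 302. , 134.7]), 0.71)]
bail s []
bail_bar w [(array([255.8,  97.6, 301.2, 139.9]), 0.97)]
bail_bar s []
[-0.18939038 -0.00067409  0.21914825] [348.83823462 163.1284199 ]
[[159.11090946  47.0322616 ]
 [398.15469632  47.50043472]
 [278.67084742  47.13174816]
 [278.63512286  85.29309965]]
```

View pics/c9.png

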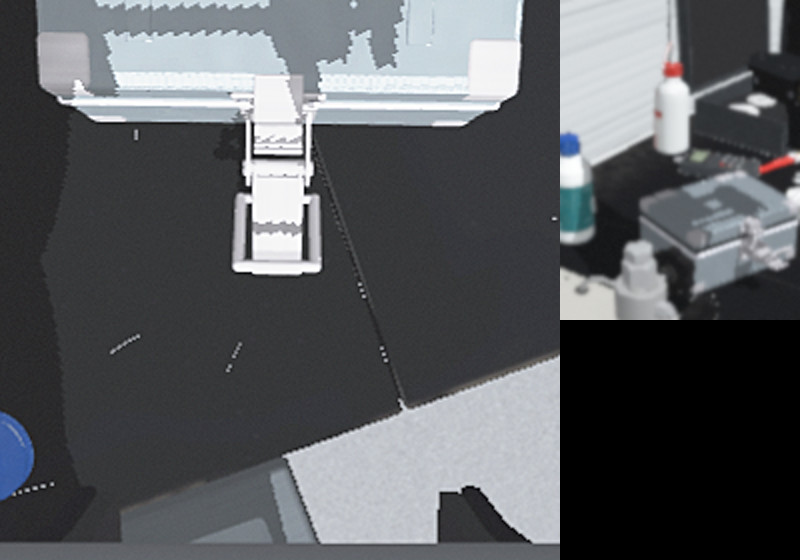

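```bash
python3 - <<'E'
from m import *
import pickle
from scipy.optimize import least_squares
np.set_printoptions(precision=4,suppress=True)
p,q=pickle.load(open('v7.pkl','rb'))
B=tri([(p,278.5,133.3),(q,331.2,206.9)]);print('bar tri',C(B),B)
def model(v):
    L,b=v; d=np.array([np.sin(L),-np.cos(L)]);h=np.array([.026,.052])+.014*d
    a=L+np.pi-b; return h,h+.04*np.array([np.sin(a),-np.cos(a)]),np.array([.026,.052])+.042*d
w=lambda o,y=0:W([-.07-o[0],y,o[1]])
def f(v):
    h,bb,t=model(v)
    return np.r_[proj(p,[w(bb)])[0][1]-133.3,proj(p,[w(h)])[0][1]-98,(proj(q,[w(bb)])[0]-[331.2,206.9]),(v[1]-2.2)*2]
r=least_squares(f,[1.6,2.2]);print(r.x,f(r.x),model(r.x))
h,bb,t=model(r.x);print('w',proj(p,[w(t),w(bb,.0195),w(bb,-.0195)]),'s',proj(q,[w(t),w(bb,.0195),w(bb,-.0195)]))
print('lid front bottom/top,rim', proj(p,[W([-.07,0,z]) for z in (.072,.092,.064)]),'keeper lip/foot',proj(p,[w([o,z]) for o,z in((.013,.092),(.020,.084),(.023,.084))]))
e=sensors.read_state()['ee_pos'];print('tip',proj(q,[e]))
E
```

```text
bar tri [-0.1393 -0.001   0.0692] [ 0.4692 -0.281   0.0692]
[0.914  1.8136] [ 0.1573  0.3285 -1.0675  0.2095 -0.7729] (array([0.0371, 0.0435]), array([0.0684, 0.0683]), array([0.0593, 0.0264]))
w [[278.592  122.1349]
 [256.8597 133.4219]
 [300.2564 133.4969]] s [[326.7848 218.5974]
 [324.7804 209.1458]
 [335.383  205.1114]]
lid front bottom/top,rim [[278.675   51.2375]
 [278.6708  47.1317]
 [278.6766  52.7437]] keeper lip/foot [[278.6461  64.5184]
 [278.6356  74.754 ]
 [278.6302  78.574 ]]
tip [[348.8382 163.1284]]
```

>>> arm_command:
  steps:
    - {"slide":[0.0236,-0.0089,0],"rot":[0,0,0],"grip":1}
    - {"slide":[0.0236,-0.0089,-0.03],"rot":[0,0,0],"grip":1}
    - {"slide":[0,0,-0.05],"rot":[0,0,0],"grip":1}
    - {"slide":[0,0,-0.05],"rot":[0,0,0],"grip":1}
    - {"slide":[0,0,-0.02],"rot":[0,0,0],"grip":1}
    - {"slide":[0,0,-0.015],"rot":[0,0,0],"grip":1}
    - {"slide":[0,0,-0.015],"rot":[0,0,0],"grip":1}
    - {"slide":[0,0,0],"rot":[0,0,0],"grip":1}

```text
time: 15.35
ee_pos: [0.4692, -0.2806, 0.0385]
eef_rot: [0.984, -0.179, -0.001, -0.0]
ft_force: [-0.1, -0.1, 0.2]
width: 0.0871
grip_force: 0.0
```

```bash
python3 - <<'E'
from m import *
p=shot('wrist','w8.png');q=shot('side','s8.png')
e=sensors.read_state()['ee_pos'];print(C(e),(proj(q,[e])[0]-[285,150])*5,[((proj(q,[W([-.139,y,z])])[0]-[285,150])*5).round() for y in(-.0435,.0435) for z in (.03,.06)])
o=np.zeros((600,800,3),np.uint8);o[:500,:500]=cv2.resize(cv2.imread('pics/s8.png')[150:250,285:385],(500,500),interpolation=cv2.INTER_CUBIC)
o[:420,500:]=cv2.imread('pics/w8.png')[:,130:430]; cv2.imwrite('pics/c10.png',o)
E
```

```text
[-0.13848289 -0.00073916  0.03983222] [222.69091434 329.35084096] [array([278., 322.]), array([283., 277.]), array([161., 369.]), array([165., 322.])]
```

View pics/c10.png

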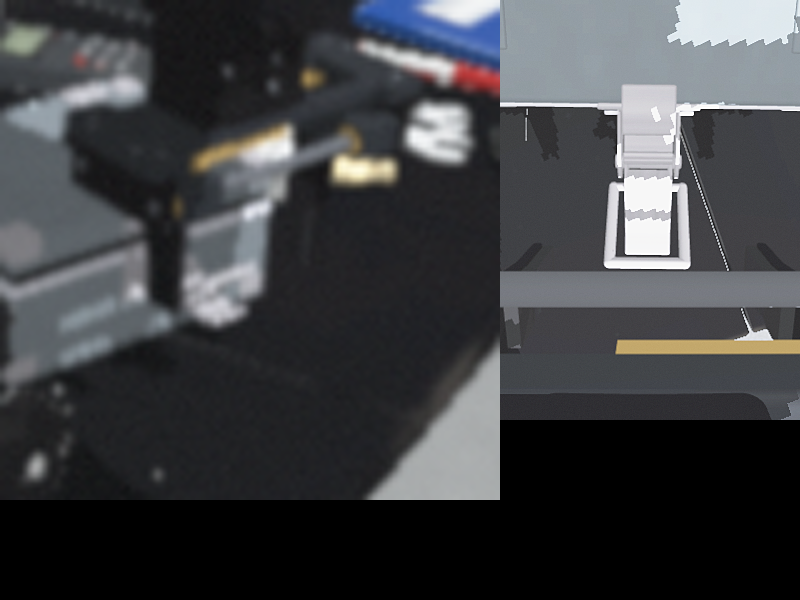

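>>> arm_command:
  steps:
    - {"slide":[0.0013,-0.0005,-0.006],"rot":[0,0,0],"grip":1}
    - {"slide":[0,0,-0.006],"rot":[0,0,0],"grip":1}
    - {"slide":[0,0,-0.006],"rot":[0,0,0],"grip":1}
    - {"slide":[0,0,0],"rot":[0,0,0],"grip":0.6}
    - {"slide":[0,0,0],"rot":[0,0,0],"grip":0.4}
    - {"slide":[0,0,0],"rot":[0,0,0],"grip":0.3}
    - {"slide":[0,0,0],"rot":[0,0,0],"grip":0.3}
    - {"slide":[0,0,0],"rot":[0,0,0],"grip":0.3}
  newtons: 10

```text
time: 16.45
ee_pos: [0.4709, -0.2813, 0.0213]
eef_rot: [0.984, -0.179, 0.0, 0.0]
ft_force: [-0.1, 0.2, -1.0]
width: 0.0453
grip_force: 0.0
```

>>> arm_command:
  steps:
    - {"slide":[0,0,0],"rot":[0,0,0],"grip":0.3}
    - {"slide":[0,0,0],"rot":[0,0,0],"grip":0.3}
    - {"slide":[0,0,0],"rot":[0,0,0],"grip":0.3}
    - {"slide":[0,0,0],"rot":[0,0,0],"grip":0.3}
    - {"slide":[0,0,0],"rot":[0,0,0],"grip":0.3}
    - {"slide":[0,0,0],"rot":[0,0,0],"grip":0.3}
    - {"slide":[0,0,0],"rot":[0,0,0],"grip":0.3}
    - {"slide":[0,0,0],"rot":[0,0,0],"grip":0.3}
  newtons: 10

```text
time: 17.45
ee_pos: [0.471, -0.2807, 0.0211]
eef_rot: [0.984, -0.178, -0.0, -0.0]
ft_force: [0.5, 5.8, 1.2]
width: 0.038
grip_force: 10.0
```

>>> arm_command:
  steps:
    - {"slide":[0.0002,0.0005,0.003],"rot":[0,0,0],"grip":0.3}
    - {"slide":[0.007,-0.0026,0.005],"rot":[0,0,0],"grip":0.3}
    - {"slide":[0.007,-0.0026,0.005],"rot":[0,0,0],"grip":0.3}
    - {"slide":[0.007,-0.0026,0.004],"rot":[0,0,0],"grip":0.3}
    - {"slide":[0.0047,-0.0018,0.002],"rot":[0,0,0],"grip":0.3}
    - {"slide":[0.0047,-0.0018,0.002],"rot":[0,0,0],"grip":0.3}
    - {"slide":[0.0047,-0.0018,0],"rot":[0,0,0],"grip":0.3}
    - {"slide":[0,0,0],"rot":[0,0,0],"grip":0.3}

```text
time: 18.45
ee_pos: [0.5067, -0.2942, 0.0423]
eef_rot: [0.984, -0.179, 0.0, 0.0]
ft_force: [0.8, 3.3, 0.2]
width: 0.0385
grip_force: 10.0
```

```bash
python3 - <<'E'
from m import *
import pickle
p=shot('wrist','w9.png');q=shot('side','s9.png');pickle.dump((p,q),open('v9.pkl','wb'))
e=sensors.read_state()['ee_pos'];print(C(e))
for n in ('lid_front','lever','lever_tip','bail','bail_bar'):
  for c,k in ((p,'w'),(q,'s')): print(n,k,[(np.round(d['bbox'],1),round(d['conf'],2)) for d in eyes.look_for(n,c)[:1]])
g=cv2.cvtColor(p['pixels'],cv2.COLOR_RGB2GRAY).astype(int)
for c in (268,279,290): print(c,g[90:300:3,c].tolist())
for r in (200,220,230,240,250,260,270): print(r,g[r,220:340:3].tolist())
w=lambda o,z:W([-.07-o,0,z])
print({(o,z):proj(p,[w(o,z)])[0].round(1).tolist() for o,z in((0,.072),(0,.092),(.013,.092),(.020,.084),(.023,.084),(.03,.09),(.03,.092),(.03,.095))})
E
```

```text
[-0.09964143 -0.00017764  0.04237207]
lid_front w [(array([ 16.5,   2.5, 552.4, 258.9]), 0.67)]
lid_front s [(array([255.3, 172.1, 340.3, 205.1]), 0.74)]
lever w [(array([236.6, 238.5, 317. , 335.3]), 0.56)]
lever s [(array([315.1, 190.9, 329.2, 210.4]), 0.39)]
lever_tip w [(array([238.5, 256.5, 319.3, 333.4]), 0.65)]
lever_tip s [(array([315.5, 192. , 335.4, 211.4]), 0.51)]
bail w [(array([237.7, 259.9, 322.8, 272.1]), 0.57)]
bail s [(array([297.3, 256.3, 318.6, 275.5]), 0.61)]
bail_bar w [(array([234. , 259.6, 320.8, 272.1]), 0.59)]
bail_bar s []
268 [150, 154, 153, 154, 153, 156, 154, 155, 152, 151, 154, 152, 149, 151, 152, 152, 151, 152, 149, 151, 148, 149, 151, 151, 153, 152, 153, 153, 153, 151, 150, 151, 151, 148, 184, 189, 190, 190, 186, 249, 247, 247, 247, 247, 247, 251, 191, 192, 223, 187, 198, 168, 251, 182, 209, 221, 242, 242, 242, 242, 248, 108, 112, 116, 116, 118, 116, 117, 119, 119]
279 [150, 152, 152, 149, 210, 140, 150, 155, 153, 151, 151, 152, 154, 152, 151, 151, 151, 152, 151, 152, 151, 151, 151, 151, 153, 152, 151, 152, 151, 152, 151, 150, 151, 147, 184, 190, 189, 
[... 1385 characters left out ...]
181, 180, 174, 173, 181, 178, 195, 201, 140, 65, 63, 64, 65, 60, 62, 61, 61, 54, 46]
260 [50, 61, 62, 61, 62, 59, 64, 58, 137, 132, 81, 82, 209, 241, 241, 241, 242, 242, 242, 243, 243, 242, 241, 241, 242, 241, 242, 227, 49, 51, 87, 90, 63, 64, 62, 61, 63, 60, 61, 58]
270 [61, 61, 64, 62, 65, 67, 173, 168, 168, 176, 51, 53, 228, 248, 247, 248, 248, 247, 248, 250, 250, 248, 247, 247, 248, 248, 247, 215, 32, 31, 167, 165, 168, 176, 57, 63, 62, 65, 63, 59]
{(0, 0.072): [279.2, 200.5], (0, 0.092): [279.3, 211.5], (0.013, 0.092): [279.2, 242.5], (0.02, 0.084): [279.2, 251.9], (0.023, 0.084): [279.2, 258.4], (0.03, 0.09): [279.2, 279.2], (0.03, 0.092): [279.2, 281.2], (0.03, 0.095): [279.2, 284.3]}
```

```bash
python3 - <<'E'
from m import *
import pickle
p,q=pickle.load(open('v9.pkl','rb'))
g=cv2.cvtColor(p['pixels'],cv2.COLOR_RGB2GRAY).astype(int)
for c in (225,264,272,284,296): print(c,g[185:275,c].tolist())
ok=''
for r in range(185,275): 
    x=np.where(g[r,246:316]>120)[0]; ok+=f'{r}:{x.min()+246 if len(x) else 0}-{x.max()+246 if len(x) else 0} '
print(ok)
w=lambda o,z,y=0:W([-.07-o,y,z])
for o in (0,5,8,10,13,15,18,20,23): print(o,[proj(p,[w(o/1000,z)])[0][1].round(1) for z in(.092,.084,.0795)],[proj(p,[w(o/1000,z,y)])[0][0].round(1) for z in (.092,.084) for y in (.01,-.01)])
E
```

```text
225 [152, 153, 152, 153, 151, 151, 152, 153, 153, 152, 152, 150, 150, 149, 147, 141, 164, 235, 252, 254, 243, 36, 57, 63, 64, 62, 65, 63, 61, 67, 64, 67, 65, 65, 61, 62, 63, 64, 63, 66, 66, 64, 62, 64, 63, 63, 64, 63, 66, 61, 63, 62, 63, 66, 62, 63, 64, 65, 59, 51, 47, 48, 50, 52, 53, 60, 62, 62, 63, 61, 60, 61, 63, 62, 59, 60, 61, 59, 63, 61, 59, 62, 59, 63, 60, 62, 89, 112, 112, 113]
264 [149, 149, 151, 150, 149, 152, 167, 185, 190, 191, 192, 192, 190, 192, 190, 191, 190, 191, 189, 188, 187, 180, 236, 249, 247, 247, 247, 247, 247, 247, 247, 247, 247, 247, 247, 247, 246, 246, 246, 247, 248, 251, 234, 184, 193, 192, 191, 187, 177, 222, 251, 250, 252, 237, 192, 198, 193, 173, 167, 173, 211, 248, 249, 251, 247, 170, 219, 240, 191, 171, 219, 246, 242, 241, 241, 241, 241, 242, 241, 242, 242, 242, 242, 242, 244, 247, 203, 89, 106, 112]
272 [151, 151, 151, 149, 149, 149, 168, 186, 189, 190, 190, 190, 188, 190, 189, 188, 192, 191, 180, 236, 251, 248, 247, 247, 247, 247, 247, 247, 247, 247, 247, 247, 247, 247, 247, 247, 247, 247, 247, 247, 248, 250, 252, 249, 241, 186, 189, 187, 184, 176, 18
[... 2712 characters left out ...]
64(302.8)]
13 [np.float64(242.5), np.float64(236.4), np.float64(233.2)] [np.float64(254.6), np.float64(303.9), np.float64(255.8), np.float64(302.7)]
15 [np.float64(247.2), np.float64(240.8), np.float64(237.5)] [np.float64(254.7), np.float64(303.8), np.float64(255.8), np.float64(302.6)]
18 [np.float64(254.1), np.float64(247.5), np.float64(244.0)] [np.float64(254.8), np.float64(303.6), np.float64(255.9), np.float64(302.5)]
20 [np.float64(258.7), np.float64(251.9), np.float64(248.3)] [np.float64(254.8), np.float64(303.6), np.float64(256.0), np.float64(302.4)]
23 [np.float64(265.5), np.float64(258.4), np.float64(254.7)] [np.float64(254.9), np.float64(303.4), np.float64(256.1), np.float64(302.3)]
```

>>> arm_command:
  steps:
    - {"slide":[0.0028,-0.0011,0.0005],"rot":[0,0,0],"grip":0.3}
    - {"slide":[0.0028,-0.0011,0.0005],"rot":[0,0,0],"grip":0.3}
    - {"slide":[0.0028,-0.0011,0],"rot":[0,0,0],"grip":0.3}
    - {"slide":[0.0028,-0.0011,0],"rot":[0,0,0],"grip":0.3}
    - {"slide":[0.0028,-0.0011,0],"rot":[0,0,0],"grip":0.3}
    - {"slide":[0.0019,-0.0007,0],"rot":[0,0,0],"grip":0.3}
    - {"slide":[0,0,0],"rot":[0,0,0],"grip":0.3}
    - {"slide":[0,0,0],"rot":[0,0,0],"grip":0.3}

```text
time: 20.05
ee_pos: [0.5216, -0.3, 0.0427]
eef_rot: [0.984, -0.179, -0.001, -0.0]
ft_force: [-2.7, 4.4, -4.2]
width: 0.0382
grip_force: 10.0
```

>>> arm_command:
  steps:
    - {"slide":[0,0,-0.0015],"rot":[0,0,0],"grip":0.3}
    - {"slide":[0,0,-0.0015],"rot":[0,0,0],"grip":0.3}
    - {"slide":[0,0,-0.001],"rot":[0,0,0],"grip":0.3}
    - {"slide":[0,0,-0.001],"rot":[0,0,0],"grip":0.3}
    - {"slide":[0,0,0],"rot":[0,0,0],"grip":0.3}
    - {"slide":[0,0,0],"rot":[0,0,0],"grip":0.3}
    - {"slide":[0,0,0],"rot":[0,0,0],"grip":0.3}
    - {"slide":[0,0,0],"rot":[0,0,0],"grip":0.3}

```text
time: 21.05
ee_pos: [0.5223, -0.3002, 0.0382]
eef_rot: [0.984, -0.179, 0.0, 0.0]
ft_force: [1.3, 2.7, 2.9]
width: 0.0384
grip_force: 10.0
```

>>> arm_command:
  steps:
    - {"slide":[0,0,-0.001],"rot":[0,0,0],"grip":0.3}
    - {"slide":[0,0,0],"rot":[0,0,0],"grip":0.3}
    - {"slide":[0,0,-0.001],"rot":[0,0,0],"grip":0.3}
    - {"slide":[0,0,0],"rot":[0,0,0],"grip":0.3}
    - {"slide":[0,0,0],"rot":[0,0,0],"grip":0.3}
    - {"slide":[0,0,0],"rot":[0,0,0],"grip":0.3}
    - {"slide":[0,0,0],"rot":[0,0,0],"grip":0.3}
    - {"slide":[0,0,0],"rot":[0,0,0],"grip":0.3}

```text
time: 22.05
ee_pos: [0.5218, -0.3001, 0.036]
eef_rot: [0.984, -0.179, -0.0, -0.0]
ft_force: [-0.5, 3.4, -0.8]
width: 0.0382
grip_force: 10.0
```

>>> arm_command:
  steps:
    - {"slide":[0,0,-0.001],"rot":[0,0,0],"grip":0.3}
    - {"slide":[0,0,0],"rot":[0,0,0],"grip":0.3}
    - {"slide":[0,0,-0.001],"rot":[0,0,0],"grip":0.3}
    - {"slide":[0,0,0],"rot":[0,0,0],"grip":0.3}
    - {"slide":[0,0,-0.0005],"rot":[0,0,0],"grip":0.3}
    - {"slide":[0,0,0],"rot":[0,0,0],"grip":0.3}
    - {"slide":[0,0,0],"rot":[0,0,0],"grip":0.3}
    - {"slide":[0,0,0],"rot":[0,0,0],"grip":0.3}

```text
time: 23.05
ee_pos: [0.5221, -0.3001, 0.0336]
eef_rot: [0.984, -0.179, -0.0, 0.0]
ft_force: [0.9, 2.9, 0.7]
width: 0.0383
grip_force: 10.0
```

>>> arm_command:
  steps:
    - {"slide":[0,0,-0.0007],"rot":[0,0,0],"grip":0.3}
    - {"slide":[0,0,0],"rot":[0,0,0],"grip":0.3}
    - {"slide":[0,0,-0.0007],"rot":[0,0,0],"grip":0.3}
    - {"slide":[0,0,0],"rot":[0,0,0],"grip":0.3}
    - {"slide":[0,0,0],"rot":[0,0,0],"grip":0.3}
    - {"slide":[0,0,0],"rot":[0,0,0],"grip":0.3}
    - {"slide":[0,0,0],"rot":[0,0,0],"grip":0.3}
    - {"slide":[0,0,0],"rot":[0,0,0],"grip":0.3}

```text
time: 24.05
ee_pos: [0.522, -0.3001, 0.0322]
eef_rot: [0.984, -0.179, -0.0, -0.0]
ft_force: [-0.0, 3.1, -0.5]
width: 0.0384
grip_force: 10.0
```

```bash
python3 - <<'E'
from m import *
p=shot('wrist','w10.png')
g=cv2.cvtColor(p['pixels'],cv2.COLOR_RGB2GRAY).astype(int)
for c in (225,272,284): print(c,g[195:275,c].tolist())
for r in (280,320,330,338): print(r,g[r,200:360:4].tolist())
print(C(sensors.read_state()['ee_pos']))
w=lambda o,z,y=0:W([-.07-o,y,z])
for o in (0,9.2,16.2,19.2): print(o,[proj(p,[w(o/1000,z)])[0][1].round(1) for z in(.092,.084,.0795)])
for n in ('lever','bail','bail_bar'):print(n,[(np.round(d['bbox'],1),round(d['conf'],2)) for d in eyes.look_for(n,p)[:1]])
E
```

```text
225 [135, 136, 138, 137, 136, 139, 137, 139, 134, 139, 135, 135, 137, 137, 137, 138, 138, 138, 137, 138, 140, 138, 139, 140, 138, 140, 139, 138, 138, 138, 139, 136, 130, 173, 226, 218, 217, 215, 215, 214, 215, 214, 213, 215, 214, 216, 216, 217, 217, 218, 219, 218, 225, 204, 127, 137, 141, 122, 62, 51, 56, 55, 55, 54, 55, 54, 58, 56, 55, 53, 57, 56, 56, 55, 53, 54, 79, 101, 100, 99]
272 [136, 134, 135, 135, 135, 134, 134, 137, 136, 137, 137, 137, 136, 136, 137, 138, 136, 137, 138, 136, 137, 137, 136, 136, 137, 138, 137, 136, 136, 137, 136, 134, 125, 167, 221, 215, 212, 212, 210, 212, 212, 211, 215, 193, 145, 185, 234, 246, 244, 244, 243, 243, 243, 244, 244, 245, 249, 247, 161, 171, 173, 173, 175, 174, 175, 177, 177, 179, 177, 178, 175, 173, 173, 170, 174, 166, 134, 89, 98, 101]
284 [135, 137, 136, 138, 136, 136, 138, 137, 138, 136, 139, 135, 137, 137, 136, 138, 138, 137, 137, 137, 138, 136, 137, 138, 138, 138, 135, 133, 155, 184, 200, 222, 221, 218, 213, 215, 212, 211, 213, 212, 214, 215, 206, 173, 165, 188, 233, 244, 245, 244, 243, 243, 243, 244, 244, 244, 245, 248, 244, 156, 166, 17
[... 540 characters left out ...]
240, 242, 242, 242, 244, 244, 243, 243, 244, 244, 233, 58, 58, 56, 58, 58, 59, 58, 52, 55, 62, 61, 64, 38, 39]
338 [35, 35, 46, 57, 56, 58, 55, 53, 48, 52, 52, 51, 54, 50, 241, 245, 245, 246, 246, 247, 247, 247, 246, 248, 248, 223, 50, 53, 50, 52, 51, 52, 49, 52, 54, 58, 56, 58, 31, 33]
[-0.08313785 -0.00037873  0.03218316]
0 [np.float64(259.6), np.float64(252.2), np.float64(248.4)]
9.2 [np.float64(281.8), np.float64(273.4), np.float64(269.1)]
16.2 [np.float64(298.3), np.float64(289.1), np.float64(284.4)]
19.2 [np.float64(305.2), np.float64(295.8), np.float64(290.9)]
lever [(array([257.4, 308.9, 303. , 343.2]), 0.73)]
bail [(array([3.00e-01, 0.00e+00, 5.60e+02, 3.39e+02]), 0.18)]
bail_bar []
```

>>> arm_command:
  steps:
    - {"slide":[0,0,-0.0007],"rot":[0,0,0],"grip":0.3}
    - {"slide":[0,0,0],"rot":[0,0,0],"grip":0.3}
    - {"slide":[0,0,-0.0007],"rot":[0,0,0],"grip":0.3}
    - {"slide":[0,0,0],"rot":[0,0,0],"grip":0.3}
    - {"slide":[0,0,0],"rot":[0,0,0],"grip":0.3}
    - {"slide":[0,0,0],"rot":[0,0,0],"grip":0.3}
    - {"slide":[0,0,0],"rot":[0,0,0],"grip":0.3}
    - {"slide":[0,0,0],"rot":[0,0,0],"grip":0.3}

```text
time: 25.25
ee_pos: [0.5223, -0.3002, 0.0311]
eef_rot: [0.984, -0.179, 0.0, 0.0]
ft_force: [-1.0, 4.0, 5.9]
width: 0.0381
grip_force: 10.0
```

>>> arm_command:
  steps:
    - {"slide":[0,0,0.0005],"rot":[0,0,0],"grip":0.3}
    - {"slide":[-0.0007,0.0003,0],"rot":[0,0,0],"grip":0.3}
    - {"slide":[-0.0007,0.0003,0],"rot":[0,0,0],"grip":0.3}
    - {"slide":[0,0,0],"rot":[0,0,0],"grip":0.3}
    - {"slide":[0,0,0],"rot":[0,0,0],"grip":0.3}
    - {"slide":[0,0,0],"rot":[0,0,0],"grip":0.3}
    - {"slide":[0,0,0],"rot":[0,0,0],"grip":0.3}
    - {"slide":[0,0,0],"rot":[0,0,0],"grip":0.3}

```text
time: 26.25
ee_pos: [0.5209, -0.2997, 0.0315]
eef_rot: [0.984, -0.179, 0.0, 0.0]
ft_force: [4.9, 0.7, 1.5]
width: 0.0382
grip_force: 10.0
```

>>> arm_command:
  steps:
    - {"slide":[-0.0007,0.0003,0],"rot":[0,0,0],"grip":0.3}
    - {"slide":[0,0,0],"rot":[0,0,0],"grip":0.3}
    - {"slide":[0,0,0],"rot":[0,0,0],"grip":0.3}
    - {"slide":[0,0,0],"rot":[0,0,0],"grip":0.3}
    - {"slide":[0,0,0],"rot":[0,0,0],"grip":0.3}
    - {"slide":[0,0,0],"rot":[0,0,0],"grip":0.3}
    - {"slide":[0,0,0],"rot":[0,0,0],"grip":0.3}
    - {"slide":[0,0,0],"rot":[0,0,0],"grip":0.3}

```text
time: 27.25
ee_pos: [0.5209, -0.2996, 0.0316]
eef_rot: [0.984, -0.179, 0.001, 0.0]
ft_force: [7.2, 0.0, -1.1]
width: 0.0383
grip_force: 10.0
```

>>> arm_command:
  steps:
    - {"slide":[0.001,-0.0004,-0.0003],"rot":[0,0,0],"grip":0.3}
    - {"slide":[0,0,0],"rot":[0,0,0],"grip":0.3}
    - {"slide":[0,0,0],"rot":[0,0,0],"grip":0.6}
    - {"slide":[0,0,0],"rot":[0,0,0],"grip":0.75}
    - {"slide":[0,0,0],"rot":[0,0,0],"grip":0.75}
    - {"slide":[0,0,0],"rot":[0,0,0],"grip":0.75}
    - {"slide":[0,0,0.02],"rot":[0,0,0],"grip":0.75}
    - {"slide":[0,0,0.04],"rot":[0,0,0],"grip":0.75}

```text
time: 28.25
ee_pos: [0.5196, -0.2991, 0.0901]
eef_rot: [0.984, -0.179, -0.002, -0.0]
ft_force: [-0.1, 0.0, -0.6]
width: 0.0652
grip_force: 0.0
```

>>> arm_command:
  steps:
    - {"slide":[-0.005,0.0019,0.04],"rot":[0,0,0],"grip":0}
    - {"slide":[-0.025,0.0094,0.02],"rot":[0,0,0],"grip":0}
    - {"slide":[-0.025,0.0094,0],"rot":[0,0,0],"grip":0}
    - {"slide":[-0.025,0.0094,0],"rot":[0,0,0],"grip":0}
    - {"slide":[0,0,0],"rot":[0,0,0],"grip":0}
    - {"slide":[0,0,0],"rot":[0,0,0],"grip":0}
    - {"slide":[0,0,0],"rot":[0,0,0],"grip":0}
    - {"slide":[0,0,0],"rot":[0,0,0],"grip":0}

```text
time: 29.25
ee_pos: [0.4413, -0.2696, 0.1508]
eef_rot: [0.984, -0.178, -0.0, -0.0]
ft_force: [0.1, 0.2, 0.3]
width: 0.0014
grip_force: 0.0
```

```bash
python3 - <<'E'
from m import *
p=shot('wrist','w11.png')
e=sensors.read_state()['ee_pos'];print(e,C(e))
for n in ('lever','lever_tip','bail','bail_bar'):print(n,[(np.round(d['bbox'],1),round(d['conf'],2)) for d in eyes.look_for(n,p)[:1]])
w=lambda o,z,y=0:W([-.07-o,y,z])
print(proj(p,[w(.0127,.081,.0195),w(.0127,.081,-.0195),w(-.0025,.092),w(.0092,.092),w(.0162,.084),w(.0192,.084),w(.0235,.052)]).round(1).tolist())
for L in (.8,1.2,1.4,1.6,1.8): print(L,[proj(p,[w(.0235+r*np.sin(L)+f*np.cos(L),.052-r*np.cos(L)+f*np.sin(L))])[0][1].round(1) for r,f in((.042,.005),(.042,0),(.014,0))])
g=cv2.cvtColor(p['pixels'],cv2.COLOR_RGB2GRAY).astype(int)
for c in (255,259,262,279,290,297,301): print(c,g[80:200:2,c].tolist())
E
```

```text
[ 0.44126359 -0.2695758   0.15085557] [-0.16943611 -0.0002089   0.15085557]
lever [(array([249.1,  83.3, 308.1, 168.7]), 0.77)]
lever_tip [(array([252.6,  82.5, 309.4, 165.7]), 0.88)]
bail [(array([253.6,  81.4, 309.8, 126.5]), 0.86)]
bail_bar [(array([249.9,  83.9, 306.9, 128. ]), 0.8)]
[[250.0, 83.8], [308.5, 83.9], [279.4, 57.1], [279.3, 76.7], [279.3, 89.1], [279.3, 93.8], [279.2, 102.1]]
0.8 [np.float64(144.8), np.float64(140.3), np.float64(115.9)]
1.2 [np.float64(155.6), np.float64(152.7), np.float64(119.9)]
1.4 [np.float64(158.4), np.float64(156.6), np.float64(121.0)]
1.6 [np.float64(159.1), np.float64(158.5), np.float64(121.3)]
1.8 [np.float64(157.5), np.float64(158.3), np.float64(120.9)]
255 [46, 106, 200, 218, 189, 177, 180, 180, 179, 180, 180, 182, 182, 215, 250, 247, 248, 248, 248, 249, 249, 252, 255, 44, 64, 65, 67, 65, 65, 64, 65, 65, 67, 63, 66, 64, 64, 67, 64, 66, 66, 65, 69, 68, 67, 66, 65, 64, 66, 63, 64, 64, 66, 65, 65, 65, 67, 64, 65, 64]
259 [77, 112, 198, 219, 191, 118, 64, 61, 58, 114, 224, 216, 230, 240, 216, 201, 207, 216, 237, 238, 243, 247, 255, 44, 64, 66,
[... 811 characters left out ...]
47, 247, 247, 247, 247, 247, 247, 247, 247, 247, 247, 247, 247, 247, 237, 236, 237, 240, 240, 242, 253, 68, 65, 67, 65, 64, 66, 66, 64, 61, 65, 63, 65, 65, 66, 64, 64]
297 [199, 196, 228, 248, 248, 255, 203, 211, 236, 255, 209, 233, 248, 251, 253, 255, 255, 255, 45, 44, 158, 251, 255, 33, 63, 66, 67, 65, 65, 64, 65, 65, 68, 66, 66, 65, 64, 66, 65, 65, 64, 65, 65, 64, 67, 64, 65, 65, 63, 62, 65, 66, 63, 67, 66, 64, 66, 65, 66, 65]
301 [58, 84, 233, 248, 248, 253, 199, 225, 230, 242, 241, 243, 245, 246, 247, 248, 248, 248, 248, 248, 247, 247, 251, 189, 61, 64, 63, 65, 66, 64, 66, 67, 63, 64, 64, 64, 66, 66, 65, 65, 66, 65, 65, 65, 64, 65, 63, 66, 63, 65, 66, 64, 64, 66, 64, 68, 65, 65, 64, 66]
```

>>> arm_command:
  steps:
    - {"slide":[0.0153,-0.0058,0],"rot":[-2.65,-7.0,0],"grip":0}
    - {"slide":[0.0153,-0.0058,0],"rot":[-2.65,-7.0,0],"grip":0}
    - {"slide":[0.0153,-0.0058,0],"rot":[-2.65,-7.0,0],"grip":0}
    - {"slide":[0.0153,-0.0058,0],"rot":[-2.65,-7.0,0],"grip":0}
    - {"slide":[0,0,-0.03],"rot":[0,0,0],"grip":0}
    - {"slide":[0,0,-0.03],"rot":[0,0,0],"grip":0}
    - {"slide":[0,0,-0.02],"rot":[0,0,0],"grip":0}
    - {"slide":[0,0,0],"rot":[0,0,0],"grip":0}

```text
time: 30.5
ee_pos: [0.5012, -0.2921, 0.0695]
eef_rot: [0.951, -0.173, 0.253, 0.046]
ft_force: [0.5, 0.0, -0.6]
width: 0.0008
grip_force: 0.0
```

```bash
python3 - <<'E'
from m import *
s=sensors.read_state();e=s['ee_pos'];r=R.from_quat(s['eef_rot']).as_matrix()
print(C(e),r[:,2],C(e-.031*r[:,2]),s['joint_positions'])
E
```

```text
[-0.10535077 -0.00018669  0.06952555] [ 0.4645903  -0.17531845 -0.86799729] [-0.1207444  -0.00017684  0.09643347] [ 0.63921345  0.01801802 -0.14740634  2.21874585 -0.16373748  0.39391607
 -1.30255536]
```

>>> arm_command:
  steps:
    - {"slide":[0,0,-0.02],"rot":[0,0,0],"grip":0}
    - {"slide":[0,0,-0.012],"rot":[0,0,0],"grip":0}
    - {"slide":[0,0,-0.005],"rot":[0,0,0],"grip":0}
    - {"slide":[0,0,-0.004],"rot":[0,0,0],"grip":0}
    - {"slide":[0,0,-0.004],"rot":[0,0,0],"grip":0}
    - {"slide":[0,0,0],"rot":[0,0,0],"grip":0}
    - {"slide":[0,0,0],"rot":[0,0,0],"grip":0}
    - {"slide":[0,0,0],"rot":[0,0,0],"grip":0}

```text
time: 31.5
ee_pos: [0.5024, -0.2929, 0.0264]
eef_rot: [0.95, -0.173, 0.254, 0.047]
ft_force: [1.2, -1.2, 2.0]
width: 0.0006
grip_force: 1.0
```

>>> arm_command:
  steps:
    - {"slide":[0,0,-0.003],"rot":[0,0,0],"grip":0}
    - {"slide":[0,0,-0.003],"rot":[0,0,0],"grip":0}
    - {"slide":[0,0,-0.003],"rot":[0,0,0],"grip":0}
    - {"slide":[0,0,-0.002],"rot":[0,0,0],"grip":0}
    - {"slide":[0,0,-0.002],"rot":[0,0,0],"grip":0}
    - {"slide":[0.0005,-0.0002,-0.002],"rot":[0,0,0],"grip":0}
    - {"slide":[0,0,0],"rot":[0,0,0],"grip":0}
    - {"slide":[0,0,0],"rot":[0,0,0],"grip":0}

```text
time: 32.5
ee_pos: [0.5025, -0.293, 0.0108]
eef_rot: [0.951, -0.173, 0.254, 0.047]
ft_force: [0.2, -0.1, 4.3]
width: 0.0007
grip_force: 1.7
```

```bash
python3 - <<'E'
from m import *
s=sensors.read_state();print(C(s['ee_pos']),s['joint_positions'])
q=shot('side','s12.png')
for n in ('lever','lever_tip','bail','lid'):print(n,[(np.round(d['bbox'],1),round(d['conf'],2)) for d in eyes.look_for(n,q)[:1]])
E
```

```text
[-0.10388372 -0.00052077  0.0108409 ] [ 0.64245336  0.13335395 -0.15548841  2.25695464 -0.19104952  0.23885803
 -1.26242016]
lever []
lever_tip []
bail []
lid [(array([257.8, 166.1, 330.3, 206.7]), 0.74)]
```

>>> arm_command:
  steps:
    - {"slide":[0,0,-0.003],"rot":[0,0,0],"grip":0}
    - {"slide":[0.0009,-0.0004,-0.002],"rot":[0,0,0],"grip":0}
    - {"slide":[0.0019,-0.0007,-0.002],"rot":[0,0,0],"grip":0}
    - {"slide":[0.0019,-0.0007,-0.0015],"rot":[0,0,0],"grip":0}
    - {"slide":[0.0019,-0.0007,-0.001],"rot":[0,0,0],"grip":0}
    - {"slide":[0,0,0],"rot":[0,0,0],"grip":0}
    - {"slide":[0,0,0],"rot":[0,0,0],"grip":0}
    - {"slide":[0,0,0],"rot":[0,0,0],"grip":0}

```text
time: 33.75
ee_pos: [0.5092, -0.2954, 0.0016]
eef_rot: [0.951, -0.173, 0.254, 0.047]
ft_force: [0.0, -0.0, -0.8]
width: 0.0006
grip_force: 0.0
```

>>> arm_command:
  steps:
    - {"slide":[0.0019,-0.0007,-0.001],"rot":[0,0,0],"grip":0}
    - {"slide":[0.0019,-0.0007,-0.001],"rot":[0,0,0],"grip":0}
    - {"slide":[0.0014,-0.0005,-0.0005],"rot":[0,0,0],"grip":0}
    - {"slide":[0,0,0],"rot":[0,0,0],"grip":0}
    - {"slide":[0,0,0],"rot":[0,0,0],"grip":0}
    - {"slide":[0,0,0],"rot":[0,0,0],"grip":0}
    - {"slide":[0,0,0],"rot":[0,0,0],"grip":0}
    - {"slide":[0,0,0],"rot":[0,0,0],"grip":0}

```text
time: 34.75
ee_pos: [0.5144, -0.2973, -0.001]
eef_rot: [0.951, -0.172, 0.254, 0.047]
ft_force: [-2.1, 0.6, 0.2]
width: 0.0006
grip_force: 0.8
```

>>> arm_command:
  steps:
    - {"slide":[0.0009,-0.0004,0],"rot":[0,0,0],"grip":0}
    - {"slide":[0,0,0],"rot":[0,0,0],"grip":0}
    - {"slide":[0.0009,-0.0004,0],"rot":[0,0,0],"grip":0}
    - {"slide":[0,0,0],"rot":[0,0,0],"grip":0}
    - {"slide":[0,0,0],"rot":[0,0,0],"grip":0}
    - {"slide":[0,0,0],"rot":[0,0,0],"grip":0}
    - {"slide":[0,0,0],"rot":[0,0,0],"grip":0}
    - {"slide":[0,0,0],"rot":[0,0,0],"grip":0}

```text
time: 35.75
ee_pos: [0.5151, -0.2976, -0.0017]
eef_rot: [0.951, -0.173, 0.253, 0.047]
ft_force: [-10.4, 4.0, 6.7]
width: 0.0006
grip_force: 5.5
```

>>> arm_command:
  steps:
    - {"slide":[-0.009,0.0035,0],"rot":[0,0,0],"grip":0}
    - {"slide":[-0.02,0.0075,0.01],"rot":[0,0,0],"grip":0}
    - {"slide":[-0.02,0.0075,0.03],"rot":[0,0,0],"grip":0}
    - {"slide":[-0.02,0.0075,0.04],"rot":[2.65,7,0],"grip":0}
    - {"slide":[-0.01,0.004,0.04],"rot":[2.65,7,0],"grip":0}
    - {"slide":[0,0,0.03],"rot":[2.65,7,0],"grip":0}
    - {"slide":[0,0,0],"rot":[2.65,7,0],"grip":0}
    - {"slide":[0,0,0],"rot":[0,0,0],"grip":0}

```text
time: 36.75
ee_pos: [0.4401, -0.2681, 0.1466]
eef_rot: [0.984, -0.178, 0.003, -0.001]
ft_force: [-0.2, 0.6, -0.9]
width: 0.0007
grip_force: 0.0
```

```bash
python3 - <<'E'
from m import *
p=shot('wrist','w13.png');q=shot('side','s13.png')
e=sensors.read_state()['ee_pos'];print(C(e))
for n in ('lever','lever_tip','bail','bail_bar','lid','lid_front'):
  for c,k in ((p,'w'),(q,'s')):print(n,k,[(np.round(d['bbox'],1),round(d['conf'],2)) for d in eyes.look_for(n,c)[:1]])
w=lambda o,z,y=0:W([-.07-o,y,z])
print(proj(p,[w(.0127,.081,.0195),w(.0127,.081,-.0195),w(-.0025,.092,.095),w(-.0025,.092,-.095),w(.0092,.092),w(.0162,.084),w(.0192,.084),w(.0235,.052),w(.0285,.052),w(.0285,.01)]).round(1).tolist())
print('s',proj(q,[w(.031,.052),w(.031,.01),w(.0155,.081)]).round(1).tolist())
g=cv2.cvtColor(p['pixels'],cv2.COLOR_RGB2GRAY).astype(int)
for c in (200,262,279,290): print(c,g[20:150:2,c].tolist())
E
```

```text
[-0.17265993  0.00038854  0.14639935]
lever w [(array([252.7,  80.4, 310.7, 113.4]), 0.85)]
lever s [(array([315.2, 205.6, 322.2, 221.7]), 0.57)]
lever_tip w [(array([251.6,  83.1, 309.3, 112.6]), 0.95)]
lever_tip s [(array([313.9, 199.2, 323.8, 223.2]), 0.72)]
bail w [(array([251.6,  82.1, 311.1, 108. ]), 0.65)]
bail s [(array([315.6, 205.2, 320.9, 223.7]), 0.68)]
bail_bar w [(array([251.9,  82. , 308.2, 107.7]), 0.81)]
bail_bar s []
lid w [(array([1.259e+02, 4.000e-01, 4.386e+02, 9.910e+01]), 0.86)]
lid s [(array([261. , 166.3, 338.1, 205.1]), 0.89)]
lid_front w [(array([129.6,   1.2, 442.6,  96.8]), 0.87)]
lid_front s [(array([258.7, 167. , 338.4, 204.2]), 0.64)]
[[251.5, 81.2], [310.9, 81.5], [128.1, 53.6], [434.9, 54.6], [281.3, 73.9], [281.2, 86.6], [281.2, 91.4], [281.0, 100.3], [281.0, 107.3], [280.8, 108.5]]
s [[320.9, 206.5], [319.9, 219.1], [318.0, 195.4]]
200 [169, 166, 170, 159, 167, 166, 164, 165, 166, 166, 166, 166, 164, 170, 172, 172, 167, 166, 150, 149, 163, 242, 212, 212, 212, 220, 49, 68, 71, 69, 69, 70, 70, 69, 69, 68, 68, 67, 67, 69, 68, 67, 69, 67, 69, 68, 71, 6
[... 310 characters left out ...]
 61, 71, 68, 67, 69, 68, 69, 69, 70, 69, 67, 69, 66, 71, 66, 71, 68, 69]
279 [168, 167, 164, 166, 167, 168, 166, 166, 168, 165, 164, 165, 162, 162, 226, 218, 219, 221, 221, 224, 224, 224, 222, 217, 216, 217, 219, 217, 189, 207, 235, 200, 248, 248, 248, 250, 214, 251, 156, 239, 248, 247, 247, 247, 248, 246, 247, 252, 104, 67, 71, 69, 69, 69, 71, 70, 69, 70, 68, 70, 67, 69, 70, 70, 70]
290 [165, 163, 164, 163, 163, 167, 164, 166, 166, 166, 167, 167, 163, 154, 251, 247, 247, 247, 247, 247, 248, 220, 222, 219, 216, 217, 219, 217, 186, 249, 249, 206, 248, 248, 250, 252, 207, 250, 223, 234, 248, 247, 247, 247, 248, 245, 247, 251, 131, 64, 68, 70, 67, 72, 67, 67, 68, 71, 71, 67, 69, 66, 69, 70, 67]
```

```bash
python3 -c "
from bench import order
print(order.close_job())"
```

```text
the job is handed in; nothing more can be done
None
```

I shut the lid onto its seal, hooked the bail behind the keeper lip, pushed the lever down until it lay flat against the case, and handed the job in at about 37 s. The hook and the flat lever were felt as hard stops at 7 N and about 10 N and matched the last camera pictures; I did not measure how far the lid is drawn into the seal, and no verdict came back.

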